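# Uncover the weld camera and aim its mirror at the pipe weld

## Task

Lift the loose cover off the inspection camera's lens and set it gently down, upright, into the small open holder tray. Then take the mirror's handle post and turn the sprung mirror until the camera, looking into it, sees the weld bead half-way up the pipe sample in the middle of the mirror, and finish still holding the post, keeping the mirror at that angle. Leave the jar, the pipe offcut and the hammer where they are.

Things in the scene. Friction and masses are not known exactly. Their poses are not given: they have to be found in the camera images.
- stand: Fixed inspection stand: grey base bar 80 x 360 x 12 mm on the bench. Origin on the mirror's upright hinge axis at bench level, z up. A grey box camera (64 mm square, 80 mm long, centre 255 mm from the axis along the stand's -y, top 117 mm above the bench) looks along the stand's +y straight at the hinge axis.
- pivot (a point): Point on the upright hinge axis in the middle of the mirror's shiny face, 85 mm above the bench. The shiny face (66 mm square) contains the hinge axis, so this point does not move as the mirror turns.
- lens (a point): Centre of the camera's lens front, 85 mm above the bench, 166 mm from the hinge axis along the stand's -y. The lens sits in a square bare-metal barrel, 44 mm wide and high, 47 mm long, over which the cover hangs.
- mirror (a joint): Mirror angle about the upright hinge (rad), growing counter-clockwise seen from above; 0 on its stop, up to 1.3. At 0 the shiny face's outward normal points along the stand's -y turned 10 deg counter-clockwise (nearly at the camera). A spring (0.25 N m/rad, 0.09 N m at 0; 2 to 4 N at the post) turns it back to 0 when let go.
- handle (a point): The mirror's handle (collider mirror_c4): upright round steel post, 12 mm across, 42 mm tall, on a lever arm behind the mirror. This point: its centre, 153 mm above the bench (foot 132, top 174), 75 mm from the hinge axis, exactly opposite to the shiny face's outward normal; it circles the hinge with the mirror. The lever arm (12 mm wide, top at 132 mm) and the mirror's top edge (122 mm) lie below it.
- sight_line (a point): Not an object: a frame on the hinge axis 85 mm above the bench whose x axis points along the camera's central line of sight after reflection in the mirror (it turns twice as far as the mirror). The bead is seen centred when this x axis points at it.
- bead (a point): The mark to be seen: centre of the weld bead, a raised ring 40 mm across round the upright 34 mm steel pipe, 85 mm above the bench. The pipe sample is fixed, 160 mm tall on a round foot 90 mm across, standing 0.13 to 0.23 m from the hinge axis, on the stand's +x side.
- cap_center (a point): Centre (half-way up) of the loose black lens cover, about 60 g: hood 58 (x) x 40 (y) x 87 mm tall with its tab, open below and behind, lower rim 43.5 mm below this point. It hangs over the lens barrel, its axes along the stand's; lift it straight up 55 mm or more to clear it. The lifting tab on top, 12 mm thick (x), 30 mm long (y), spans 8.5 to 43.5 mm above this point.
- holder: Fixed open steel holder tray for the cover, outside 90 mm (its x) by 72 mm (its y) by 25 mm tall, walls and floor 4 mm, so the cover fits with about 12 mm to spare all round when its x lies along the holder's x (either way round). Origin under its centre at bench level; the cover standing in it has its centre 47.5 mm above the bench.
- jar: Bystander: white jar, 64 mm across, 90 mm tall, origin under it. Leave it.
- offcut: Bystander: short plain pipe offcut, 48 mm across, 50 mm tall, no bead, origin under it. Leave it.
- hammer: Bystander: hammer, 250 mm long, lying on the bench. Leave it.
Mind the look-alikes: they are no part of the job. Of the things shaped like the part that bears cap_center, the black one is meant. There is more than one size of the part that bears bead; the job needs the smaller.

How it is judged:
By the outcome, as a careful person would: the job done as asked, in the order asked, and still so for the second after the job is handed in, while the arm keeps its last pose, push and grip.
It also fails if it takes over 58 s, if anything falls off the work surface, if the arm or the gripper's body presses on something with over 40 N, if the wrist force passes 120 N, or if a joint passes its speed limit or range.

## Robot

A 7-joint arm with a two-finger parallel gripper is mounted at the origin on the work surface. World frame = base frame: x ahead of the robot, y to its left, z up, the work surface at z = 0. Lengths are in m, angles in rad, forces in N, time in s.
With the tool pointing down it reaches from about 0.4 to 0.85 m from the base axis. Payload 10.4 kg.
Tool frame: the origin (TCP) lies midway between the tips of the shut fingers; the grasp point (between the pads) lies 19 mm behind it; z points along the fingers, y is the line along which they close (so a half turn about z gives the same grasp; the last joint's range is limited). The gripper opens to 87 mm and grips with 3 to 60 N. Pads are 19 mm wide; open, the fingers measure 117 mm over their backs; the gripper's body (75 mm by 190 mm) begins 51 mm behind the grasp point.
Start: joints at [-1.312, 0.332, -0.065, 1.46, 0.022, 1.35, -0.088], TCP at [0.174, 0.6, 0.223] pointing down, gripper open.
Joint ranges: [-2.6, 2.6], [-0.5, 2.12], [-1.47, 1.34], [0.16, 2.42], [-1.27, 4.41], [0.06, 2.06], [-2.6, 2.6]. Speed limits (rad/s): [2.22, 2.22, 2.79, 2.79, 3.14, 3.14, 3.14].

## Interface

Orientations are given as a unit quaternion [x, y, z, w].
In Python, from bench import sensors, eyes, order gives the robot as it stands.
- The arm moves only by the tool arm_command, never from a script. Its argument "steps" is a list of rows, each an object with "rot": the turn, a rotation vector about the world's x, y, z in degrees, a list of three; "slide": the shift along the world's x, y, z in m, a list of three; "grip": the opening, from 0 (shut) to 1 (fully open). A call has exactly 8 rows; each row shifts and turns the commanded pose from where the row before left it; what a row does not reach is not made up. A row lasts 1/8 s, in which the tool goes at most 62.5 mm and 10.7 degrees, less where a joint would pass 70% of its speed; a pose out of reach is approached as far as the arm can. A call with a gripper value outside its range is refused whole. The fingers move at their own pace and stop on an object; "newtons" is the grip in N (left out, the last holds). Time passes only in rows, so rows that do not move let the fingers close, or fill a call up. It gives the time, the measured TCP pose, the force, the opening and the grip force at its end, in the units of the state.
- sensors.read_state(): the state, without advancing time (a new reading comes with each control period).
- eyes.camera(name): name is "scene" or "top" or "wrist"; returns a dict with "pixels" (384x512x3 uint8, red, green, blue), "intrinsics" (3x3 intrinsics, pixels), "k1" (the pictures are not rectified: a ray, as slopes to the right and down, at radius r is drawn at 1 + k1 r^2 times it, then the intrinsics apply), "pose" (4x4, takes a point from camera to world coordinates). Camera axes: x right, y down, z forward; pixel columns grow to the right and rows downward; lengths in m; the calibration is good to about 2 mm. A picture is of the moment at which its call begins. There is no depth.
- order.close_job(): hands the job in; it is judged then, once.
Trained networks look in a picture, given as the dict that the camera call returned (one of the last four; its "shot" number tells which), for a name from the list of things; names that differ only in an ending like _2 or _b are one class to them, and where a whole thing is asked for, a point or a joint stands for the part that bears it (a point fixed in the world has none). Each returns a list of dicts, best first, with "conf" (0 to 1); they miss things now and then, are a little off and sometimes report something else, mostly with a low value. They report only what shows in the picture. A call takes as long as a camera call. They do not tell look-alikes from the thing itself.
- eyes.look_for(name, picture): "bbox" ([left, top, right, bottom] in pixels, round what is visible of it).
The state is a dict: "time": time; "joint_positions": joint angles; "joint_vel": joint speeds; "joint_torque": joint torques, N m; "ee_pos": TCP position; "eef_rot": TCP orientation; "ft_force": force on the tool from outside, world axes, zero at the start; "torque": the same for the moment, N m; "width": finger opening in m; "grip_force": force on a finger pad.
Only numpy, scipy, OpenCV 4.12 (cv2) and the standard library are available. Lean on these libraries where they do the work, as an engineer would, in place of code of your own. Each camera call takes 0.05 s, during which the arm holds its last target. There are 200 camera calls.

## Working session

There is one attempt and no reset: what is moved stays moved. The work goes in short steps, Python scripts to look and compute and a tool call to move; the robot and the scene stay as the last step left them, time stands still between calls to the robot, and variables do not carry over. Pictures are saved under pics/ and viewed, at most 10 in all, crops included, and the job is handed in when it is done.

Besides the shell and the picture viewer there is one more tool, called after "Call:" as name([rows], argument=value, ...), one row to a line, values as JSON. arm_command: Moves the arm, as the interface text tells. Its arguments: {"type":"object","properties":{"steps":{"type":"array","items":{"type":"object","properties":{"rot":{"type":"array","items":{"type":"number"}},"slide":{"type":"array","items":{"type":"number"}},"grip":{"type":"number"}}}},"newtons":{"type":"number"}},"required":["steps"]}

```bash
mkdir -p pics
cat > h.py <<'E'
import numpy as np, cv2, json, pickle
from bench import sensors, eyes, order
def ray(p,uv):
    K=np.array(p["intrinsics"]);d=np.array([p["k1"],0,0,0,0.])
    # iterate undistort
    q=np.array([(uv[0]-K[0,2])/K[0,0],(uv[1]-K[1,2])/K[1,1]]);s=q.copy()
    for _ in range(30): s=q/(1+p["k1"]*(s@s))
    T=np.array(p["pose"]);r=T[:3,:3]@np.array([s[0],s[1],1]);return T[:3,3],r/np.linalg.norm(r)
def atz(p,uv,z):
    o,r=ray(p,uv);return o+r*(z-o[2])/r[2]
def proj(p,X):
    T=np.array(p["pose"]);K=np.array(p["intrinsics"]);c=T[:3,:3].T@(np.array(X)-T[:3,3]);s=c[:2]/c[2];s=s*(1+p["k1"]*(s@s));return K[:2,:2]@s+K[:2,2]
def save(p,f): cv2.imwrite("pics/"+f,cv2.cvtColor(np.array(p["pixels"]),cv2.COLOR_RGB2BGR)); pickle.dump(dict(p),open("pics/"+f[:-4]+".pkl","wb"))
def load(f): return pickle.load(open("pics/"+f+".pkl","rb"))
E
python3 - <<'E'
from h import *
for n in ("top","scene"):
    p=eyes.camera(n); save(p,n+"0.png")
    print(n,np.round(p["pose"],3).tolist(),p["k1"])
    for t in ("stand","mirror","handle","bead","cap_center","holder","jar","offcut","hammer"):
        print(t,[(np.round(d["bbox"]).astype(int).tolist(),round(d["conf"],2)) for d in eyes.look_for(t,p)])
print(sensors.read_state())
a=cv2.imread("pics/top0.png");b=cv2.imread("pics/scene0.png")
E
```

```text
top [[0.016, -0.998, 0.064, 0.517], [-1.0, -0.016, 0.001, 0.033], [0.0, -0.064, -0.998, 1.342], [0.0, 0.0, 0.0, 1.0]] -0.08802811814188403
stand [([182, 203, 324, 258], 0.73)]
mirror [([179, 206, 214, 232], 0.49)]
handle [([178, 209, 215, 235], 0.71)]
bead [([194, 148, 222, 177], 0.66), ([204, 90, 242, 135], 0.62)]
cap_center [([269, 226, 285, 247], 0.82), ([336, 222, 357, 242], 0.81), ([265, 272, 288, 301], 0.56), ([288, 179, 309, 203], 0.41)]
holder [([376, 245, 406, 275], 0.62), ([179, 203, 324, 260], 0.21)]
jar []
offcut [([138, 174, 156, 190], 0.64)]
hammer [([381, 118, 411, 205], 0.92)]
scene [[0.163, 0.62, -0.767, 1.408], [0.986, -0.091, 0.136, -0.129], [0.015, -0.779, -0.627, 0.78], [0.0, 0.0, 0.0, 1.0]] -0.10378205604422017
stand []
mirror [([295, 154, 333, 197], 0.87), ([196, 155, 332, 216], 0.64)]
handle [([300, 155, 333, 197], 0.79)]
bead [([309, 192, 342, 253], 0.91), ([300, 224, 346, 306], 0.74)]
cap_center [([231, 161, 245, 190], 0.9), ([157, 187, 182, 214], 0.83), ([225, 152, 244, 170], 0.68)]
holder [([115, 183, 143, 212], 0.81)]
jar [([211, 198, 237, 236], 0.75)]
offcut []
hammer [([86, 229, 130, 313], 0.58)]
{'time': 1.0, 'joint_positions': array([-1.31157453,  0.33217733, -0.06468876,  1.46010175,  0.02156341,
        1.34991673, -0.08851272]), 'joint_vel': array([ 0.00021531, -0.0002629 ,  0.00030697, -0.00173217, -0.00102677,
        0.00063796, -0.00025542]), 'joint_torque': array([ 2.63051325e-04, -6.23031664e+01,  2.54364952e-02, -3.90138531e+01,
       -6.09181845e-02,  3.12709494e-02, -2.13054683e-06]), 'ee_pos': array([0.1737978 , 0.60036488, 0.22258881]), 'eef_rot': array([ 1.40458944e-01,  9.90086503e-01,  4.68722810e-05, -1.86254252e-05]), 'ft_force': array([0.84178911, 0.07723832, 0.24131239]), 'torque': array([-0.01334091, -0.03155432,  0.02910559]), 'grip_force': 0.0, 'width': 0.08702436658595955}
```

Run:
```python
import cv2
a=cv2.imread("pics/top0.png")[80:320,120:440];cv2.imwrite("pics/topc.png",cv2.resize(a,None,fx=2.5,fy=2.5,interpolation=cv2.INTER_CUBIC))
b=cv2.imread("pics/scene0.png")[130:320,70:370];cv2.imwrite("pics/scenec.png",cv2.resize(b,None,fx=2.6,fy=2.6,interpolation=cv2.INTER_CUBIC))
```

```text
(no output)
```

View pics/topc.png

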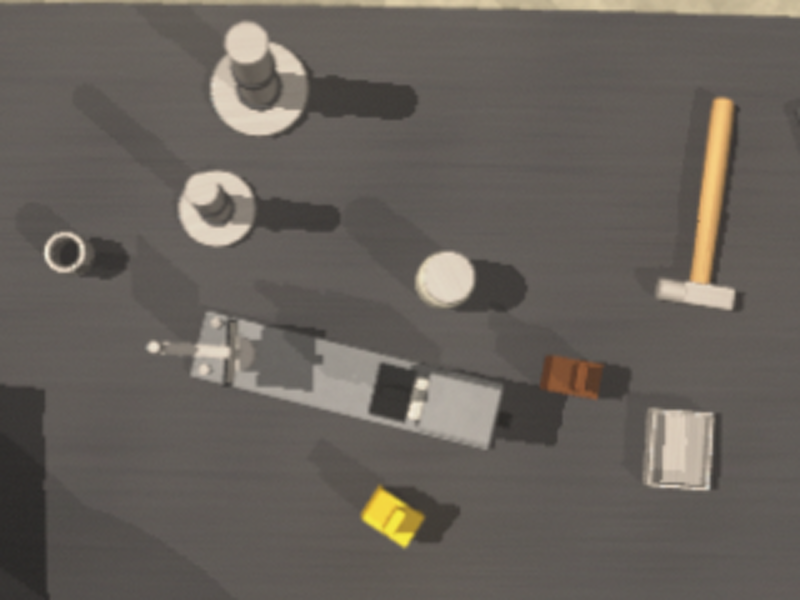

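View pics/scenec.png

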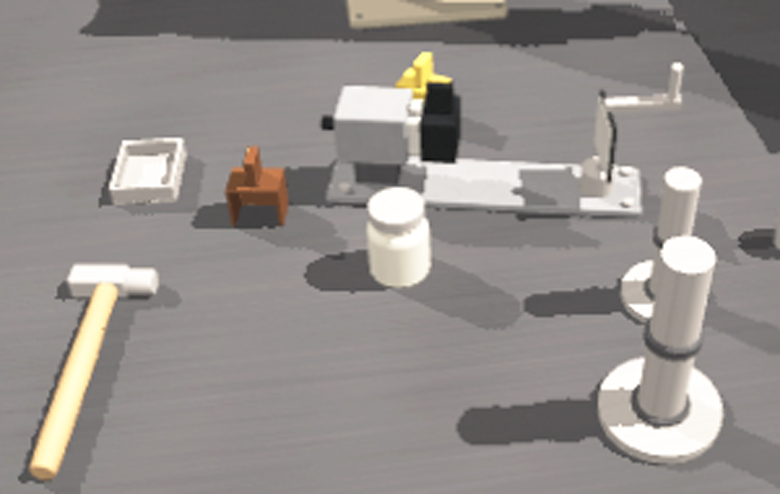

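The top crop shows these candidates for the cover: black on the camera at full-image px (277,236), brown at (349,230), yellow (276,287). I choose the black one. The candidates for the pipe are the small one, foot at (207,163), and the large one, foot at (223,115). I choose the small one. The holder is at (392,260).

```bash
cat > fit.py <<'E'
from h import *
from scipy.optimize import least_squares
T=load("top0");S=load("scene0")
t=lambda x,y:np.array([x/2.5+120-.3,y/2.5+80-.3]); s=lambda x,y:np.array([x/2.6+70-.3,y/2.6+130-.3])
a=np.radians(10); hx,hy=-.075*np.sin(a),.075*np.cos(a)
obs=[(T,t(502,383),(.032,-.295,.117)),(T,t(489,447),(-.032,-.295,.117)),(T,t(427,370),(.032,-.215,.117)),(T,t(413,430),(-.032,-.215,.117)),
(T,t(153,347),(hx,hy,.174)),(S,s(677,66),(hx,hy,.174)),(S,s(343,88),(-.032,-.295,.117)),(S,s(411,90),(-.032,-.215,.117)),
(T,t(378,416),(-.029,-.190,.0855)),]
def w(v,P): c,q=np.cos(v[2]),np.sin(v[2]);return np.array([v[0]+c*P[0]-q*P[1],v[1]+q*P[0]+c*P[1],P[2]])
f=lambda v:np.concatenate([proj(p,w(v,P))-u for p,u,P in obs[:8]])
r=least_squares(f,[.5,.1,-.2],loss="soft_l1");v=r.x
E
python3 - <<'E'
from fit import *
print("stand",v[:2],np.degrees(v[2]));print(np.round(f(v).reshape(-1,2),1).tolist())
cap=w(v,(0,-.19,.09));print("cap guess",cap, "lens",w(v,(0,-.166,.085)))
# cap tab top
print("pipe foot",atz(T,t(217,208),.01),"top",atz(T,t(207,187),.16),"sceneTop",atz(S,s(682,180),.16))
hc=[atz(T,t(*c),.025)[:2] for c in((648,408),(714,411),(711,489),(646,486))];print("holder",np.mean(hc,0),[np.round(x,3).tolist() for x in hc])
sh=[atz(S,s(*c),.025)[:2] for c in((124,142),(186,139),(176,191),(112,190))];print("holderS",np.mean(sh,0),[np.round(x,3).tolist() for x in sh])
K=T["intrinsics"];print(K)
E
```

```text
stand [0.52761889 0.14998141] -12.431789651886044
[[0.1, 1.5], [-0.0, -0.9], [1.3, -0.1], [1.4, -0.9], [-0.6, 0.3], [0.6, 0.1], [-0.0, -0.9], [0.9, -0.6]]
cap guess [ 0.48671623 -0.03556366  0.09      ] lens [ 0.49188288 -0.01212638  0.085     ]
pipe foot [0.69890969 0.17842311 0.01      ] top [0.70054784 0.17309599 0.16      ] sceneTop [0.69928403 0.17736086 0.16      ]
holder [ 0.42463199 -0.3668052 ] [[0.471, -0.329], [0.469, -0.407], [0.378, -0.404], [0.381, -0.327]]
holderS [ 0.42719369 -0.36423356] [[0.378, -0.399], [0.383, -0.325], [0.48, -0.33], [0.468, -0.403]]
[[454.20765768   0.         254.89037845]
 [  0.         454.20765768 196.29761028]
 [  0.           0.           1.        ]]
```

Call:
arm_command([
  {"slide": [0.025,-0.035,0.012],"rot": [0,0,-5.4],"grip": 1},
  {"slide": [0.025,-0.035,0.012],"rot": [0,0,-5.4],"grip": 1},
  {"slide": [0.025,-0.035,0.012],"rot": [0,0,-5.4],"grip": 1},
  {"slide": [0.025,-0.035,0.012],"rot": [0,0,-5.4],"grip": 1},
  {"slide": [0.025,-0.035,0.012],"rot": [0,0,-5.4],"grip": 1},
  {"slide": [0.025,-0.035,0.012],"rot": [0,0,-5.4],"grip": 1},
  {"slide": [0.025,-0.035,0.012],"rot": [0,0,-5.4],"grip": 1},
  {"slide": [0.025,-0.035,0.012],"rot": [0,0,-5.4],"grip": 1},
])

```text
time: 2.0
ee_pos: [0.3745, 0.3191, 0.3192]
eef_rot: [0.496, 0.868, 0.0, 0.0]
ft_force: [1.0, 1.3, 0.7]
width: 0.0873
grip_force: 0.0
```

Call:
arm_command([
  {"slide": [0.014,-0.044,0],"rot": [0,0,-5.4],"grip": 1},
  {"slide": [0.014,-0.044,0],"rot": [0,0,-5.4],"grip": 1},
  {"slide": [0.014,-0.044,0],"rot": [0,0,-5.4],"grip": 1},
  {"slide": [0.014,-0.044,0],"rot": [0,0,-5.4],"grip": 1},
  {"slide": [0.014,-0.044,0],"rot": [0,0,-5.4],"grip": 1},
  {"slide": [0.014,-0.044,0],"rot": [0,0,-5.4],"grip": 1},
  {"slide": [0.014,-0.044,0],"rot": [0,0,-5.4],"grip": 1},
  {"slide": [0.014,-0.044,0],"rot": [0,0,-5.4],"grip": 1},
])

```text
time: 3.0
ee_pos: [0.486, -0.0331, 0.3188]
eef_rot: [0.781, 0.624, 0.0, 0.0]
ft_force: [0.5, 0.8, -0.1]
width: 0.0869
grip_force: 0.0
```

```bash
python3 - <<'E'
from fit import *
p=eyes.camera("wrist");save(p,"w1.png");st=sensors.read_state();print(st["ee_pos"],st["eef_rot"],st["joint_positions"],np.round(p["pose"],3).tolist())
for n in("cap_center","handle","mirror","stand"):print(n,[(np.round(d["bbox"]).astype(int).tolist(),round(d["conf"],2)) for d in eyes.look_for(n,p)])
print("captop T",atz(T,t(394,392),.11))
E
python3 -c "
import cv2;a=cv2.imread('pics/w1.png');cv2.imwrite('pics/w1b.png',cv2.resize(a,(800,600)))"
```

```text
[ 0.48676542 -0.03955254  0.31898675] [7.84634206e-01 6.19957851e-01 1.87260663e-04 1.17915192e-03] [-0.63795774 -0.04456969  0.61105962  1.67858857  0.02730383  1.49783192
 -0.26272791] [[0.975, -0.214, -0.056, 0.5], [-0.221, -0.943, -0.247, 0.035], [0.0, 0.253, -0.967, 0.481], [0.0, 0.0, 0.0, 1.0]]
cap_center [([235, 146, 276, 182], 0.89), ([278, 259, 304, 285], 0.85), ([149, 158, 190, 201], 0.82)]
handle [([224, 2, 288, 40], 0.66)]
mirror [([225, 0, 286, 37], 0.74)]
stand [([221, 1, 286, 237], 0.79), ([329, 3, 389, 29], 0.58)]
captop T [ 0.48788999 -0.02860076  0.11      ]
```

View pics/w1b.png

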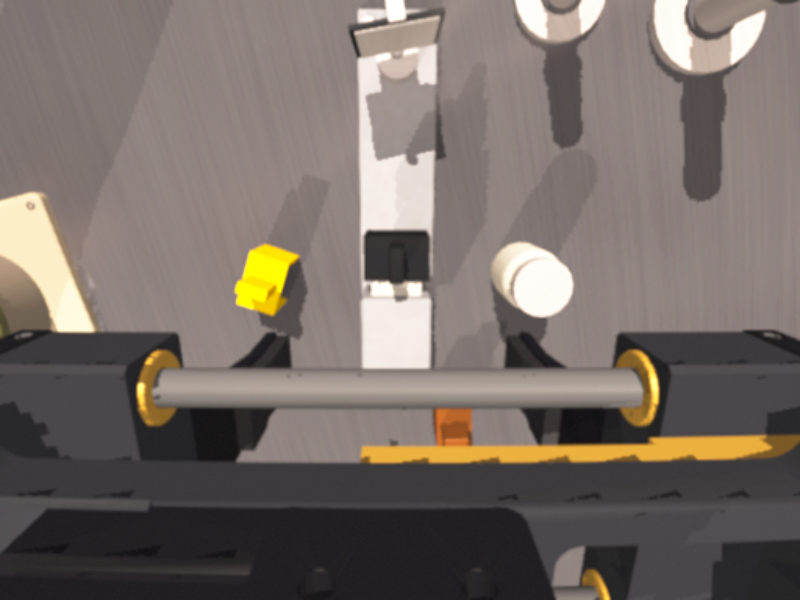

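The wrist crop shows the black cover at (397,257) of the 800x600 view, sitting in front of the camera box on the stand. Its tab is at about (397,262) and the mirror is at (397,35). It's the right one, and the tool is aligned with it.

Run:
```python
from fit import *
W=load("w1");q=lambda x,y:np.array([x,y])*.64-.2
def L(X): c,s_=np.cos(v[2]),np.sin(v[2]);d=np.array(X)[:2]-v[:2];return np.array([c*d[0]+s_*d[1],-s_*d[0]+c*d[1]])
hc=[atz(W,q(*c),.1105) for c in((366,233),(429,232),(429,282),(365,282))]
print([np.round(x,4).tolist() for x in hc],np.mean(hc,0),[np.round(L(x),4).tolist() for x in hc])
print("tab",atz(W,q(397.5,247),.145),atz(W,q(397.5,283),.145),L(atz(W,q(397.5,247),.145)))
for n,c,z in(("boxfrontL",(362,295),.117),("boxfrontR",(431,295),.117),("mirror top L",(350,30),.122),("mirror top R",(441,12),.122),("bar L",(359,100),.012),("bar R",(437,100),.012),("barL2",(362,215),.012),("barR2",(433,215),.012)):
    X=atz(W,q(*c),z);print(n,np.round(X,4),np.round(L(X),4))
```

```text
[[0.4646, -0.0004, 0.1105], [0.5176, -0.0116, 0.1105], [0.5086, -0.0548, 0.1105], [0.4534, -0.0422, 0.1105]] [ 0.48605735 -0.02722906  0.1105    ] [[-0.0292, -0.1604], [0.025, -0.1599], [0.0255, -0.204], [-0.0311, -0.2037]]
tab [ 0.48944539 -0.01324615  0.145     ] [ 0.48301271 -0.04158454  0.145     ] [-0.00213928 -0.16761824]
boxfrontL [ 0.4488 -0.0516  0.117 ] [-0.0335 -0.2138]
boxfrontR [ 0.5078 -0.065   0.117 ] [ 0.0269 -0.2142]
mirror top L [0.4903 0.152  0.122 ] [-0.0369 -0.006 ]
mirror top R [0.5596 0.1489 0.122 ] [0.0315 0.0058]
bar L [0.4803 0.123  0.012 ] [-0.0404 -0.0366]
bar R [0.5576 0.1054 0.012 ] [ 0.0389 -0.0371]
barL2 [0.4555 0.0099 0.012 ] [-0.0403 -0.1523]
barR2 [ 0.5302 -0.007   0.012 ] [ 0.0363 -0.1528]
```

Call:
arm_command([
  {"slide": [0.001,0.004,-0.03],"grip": 1},
  {"slide": [0,0,-0.03],"grip": 1},
  {"slide": [0,0,-0.03],"grip": 1},
  {"slide": [0,0,-0.03],"grip": 1},
  {"slide": [0,0,-0.02],"grip": 1},
  {"grip": 1},
  {"grip": 1},
  {"grip": 1},
])

```text
schema error: expected keys rot, slide, grip
```

Call:
arm_command([
  {"slide": [0.001,0.004,-0.03],"rot": [0,0,0],"grip": 1},
  {"slide": [0,0,-0.03],"rot": [0,0,0],"grip": 1},
  {"slide": [0,0,-0.03],"rot": [0,0,0],"grip": 1},
  {"slide": [0,0,-0.03],"rot": [0,0,0],"grip": 1},
  {"slide": [0,0,-0.02],"rot": [0,0,0],"grip": 1},
  {"slide": [0,0,0],"rot": [0,0,0],"grip": 1},
  {"slide": [0,0,0],"rot": [0,0,0],"grip": 1},
  {"slide": [0,0,0],"rot": [0,0,0],"grip": 1},
])

```text
time: 4.25
ee_pos: [0.4874, -0.0273, 0.1796]
eef_rot: [0.78, 0.626, 0.001, 0.0]
ft_force: [-0.3, -1.0, 0.0]
width: 0.0872
grip_force: 0.0
```

Run:
```python
from fit import *
p=eyes.camera("wrist");save(p,"w2.png");st=sensors.read_state();print(st["time"],st["ee_pos"],st["eef_rot"])
a=cv2.imread('pics/w2.png');cv2.imwrite('pics/w2b.png',cv2.resize(a,(800,600)))
```

```text
4.3 [ 0.48726641 -0.02737288  0.17940901] [7.80008607e-01 6.25768328e-01 7.04153124e-04 2.78207445e-04]
```

View pics/w2b.png

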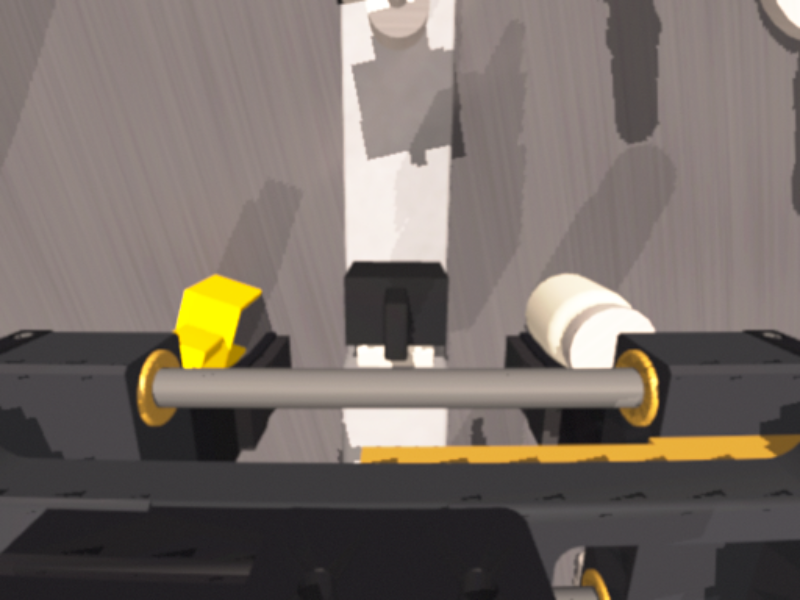

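The tab's top shows at about (397,332) and runs from rows 305 to 358. The hood's front edge is at row 275. The cover is centred between the fingers.

Run:
```python
from fit import *
W=load("w2");q=lambda x,y:np.array([x,y])*.64-.2
A=atz(W,q(397.5,305),.145);B=atz(W,q(397.5,358),.145);print(A,B,(A+B)/2,np.linalg.norm(A-B))
a=atz(W,q(387,320),.145);b=atz(W,q(408,320),.145);print(np.linalg.norm(a-b))
a=atz(W,q(346,275),.11);b=atz(W,q(447,275),.11);print(np.linalg.norm(a-b),(a+b)/2)
```

```text
[ 0.48908651 -0.01440072  0.145     ] [ 0.48316634 -0.04092016  0.145     ] [ 0.48612642 -0.02766044  0.145     ] 0.02717221276342818
0.010095206997600824
0.05567168554434474 [ 0.49013994 -0.0073631   0.11      ]
```

Call:
arm_command([
  {"slide": [-0.001,0,-0.02],"rot": [0,0,0],"grip": 1},
  {"slide": [0,0,-0.02],"rot": [0,0,0],"grip": 1},
  {"slide": [0,0,-0.012],"rot": [0,0,0],"grip": 1},
  {"slide": [0,0,-0.008],"rot": [0,0,0],"grip": 1},
  {"slide": [0,0,0],"rot": [0,0,0],"grip": 0.3},
  {"slide": [0,0,0],"rot": [0,0,0],"grip": 0},
  {"slide": [0,0,0],"rot": [0,0,0],"grip": 0},
  {"slide": [0,0,0],"rot": [0,0,0],"grip": 0},
], newtons=15)

```text
time: 5.3
ee_pos: [0.486, -0.0276, 0.1189]
eef_rot: [0.78, 0.626, 0.0, 0.0]
ft_force: [0.3, 0.6, 0.0]
width: 0.055
grip_force: 0.0
```

Call:
arm_command([
  {"slide": [0,0,-0.002],"rot": [0,0,0],"grip": 0},
  {"slide": [0,0,0],"rot": [0,0,0],"grip": 0},
  {"slide": [0,0,0],"rot": [0,0,0],"grip": 0},
  {"slide": [0,0,0],"rot": [0,0,0],"grip": 0},
  {"slide": [0,0,0],"rot": [0,0,0],"grip": 0},
  {"slide": [0,0,0],"rot": [0,0,0],"grip": 0},
  {"slide": [0,0,0],"rot": [0,0,0],"grip": 0},
  {"slide": [0,0,0],"rot": [0,0,0],"grip": 0},
], newtons=15)

```text
time: 6.3
ee_pos: [0.4858, -0.0276, 0.1166]
eef_rot: [0.78, 0.626, 0.0, 0.0]
ft_force: [0.7, 0.2, 0.3]
width: 0.0117
grip_force: 15.0
```

Gripped (11.7 mm, 15 N). I'll lift straight up.

Call:
arm_command([
  {"slide": [0,0,0.01],"rot": [0,0,0],"grip": 0},
  {"slide": [0,0,0.015],"rot": [0,0,0],"grip": 0},
  {"slide": [0,0,0.02],"rot": [0,0,0],"grip": 0},
  {"slide": [0,0,0.02],"rot": [0,0,0],"grip": 0},
  {"slide": [0,0,0.02],"rot": [0,0,0],"grip": 0},
  {"slide": [0,0,0.015],"rot": [0,0,0],"grip": 0},
  {"slide": [0,0,0],"rot": [0,0,0],"grip": 0},
  {"slide": [0,0,0],"rot": [0,0,0],"grip": 0},
])

```text
time: 7.3
ee_pos: [0.4855, -0.0276, 0.2161]
eef_rot: [0.78, 0.626, -0.0, -0.0]
ft_force: [-0.4, 0.9, -0.5]
width: 0.012
grip_force: 15.0
```

Run:
```python
from fit import *
p=eyes.camera("scene");save(p,"s2.png");st=sensors.read_state();print(st["time"],st["ee_pos"],st["eef_rot"],st["width"])
for n in("cap_center","holder"):print(n,[(np.round(d["bbox"]).astype(int).tolist(),round(d["conf"],2)) for d in eyes.look_for(n,p)])
a=cv2.imread('pics/s2.png')[60:330,70:430];cv2.imwrite('pics/s2b.png',cv2.resize(a,None,fx=2.2,fy=2.2,interpolation=cv2.INTER_CUBIC))
```

```text
7.35 [ 0.48536225 -0.0276428   0.2158831 ] [ 7.80113746e-01  6.25637475e-01 -4.91529094e-04 -2.27820416e-04] 0.011812687141281013
cap_center [([229, 134, 244, 161], 0.78), ([155, 184, 184, 215], 0.65), ([222, 159, 244, 169], 0.57), ([211, 201, 235, 239], 0.2)]
holder [([112, 183, 142, 211], 0.85)]
```

View pics/s2b.png

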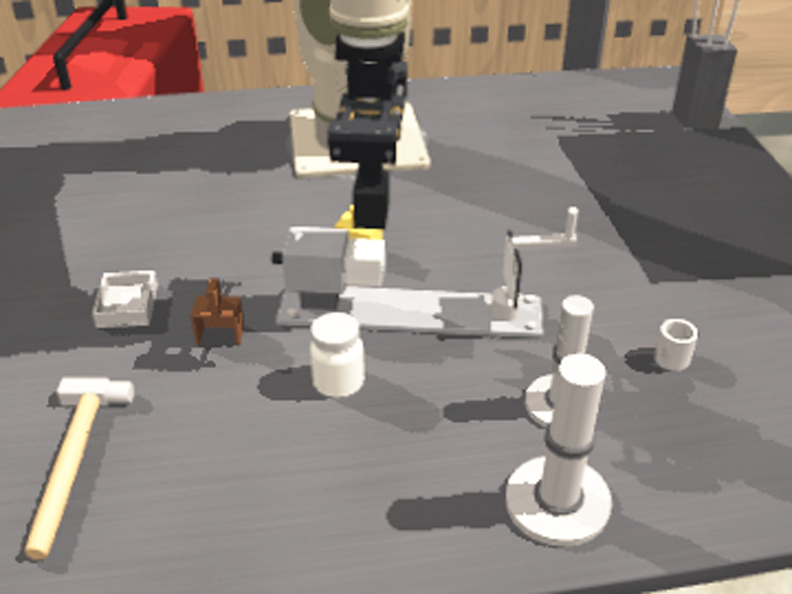

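The black cover is lifted clear, the bare barrel shows at (367,262) of the crop, and the holder is at (127,298). Next I'll move over the holder.

Call:
arm_command([
  {"slide": [-0.008,-0.046,0.001],"rot": [0,0,1.6],"grip": 0},
  {"slide": [-0.008,-0.05,0],"rot": [0,0,1.6],"grip": 0},
  {"slide": [-0.009,-0.052,0],"rot": [0,0,1.6],"grip": 0},
  {"slide": [-0.009,-0.052,0],"rot": [0,0,1.6],"grip": 0},
  {"slide": [-0.009,-0.052,0],"rot": [0,0,1.6],"grip": 0},
  {"slide": [-0.008,-0.05,0],"rot": [0,0,1.5],"grip": 0},
  {"slide": [-0.008,-0.05,0],"rot": [0,0,1.5],"grip": 0},
  {"slide": [0,0,0],"rot": [0,0,0],"grip": 0},
])

```text
time: 8.45
ee_pos: [0.424, -0.3837, 0.217]
eef_rot: [0.719, 0.695, -0.002, -0.0]
ft_force: [-0.1, -1.0, -0.4]
width: 0.0124
grip_force: 15.0
```

Call:
arm_command([
  {"slide": [0,0,0],"rot": [0,0,0],"grip": 0},
  {"slide": [0,0,0],"rot": [0,0,0],"grip": 0},
  {"slide": [0,0,0],"rot": [0,0,0],"grip": 0},
  {"slide": [0,0,0],"rot": [0,0,0],"grip": 0},
  {"slide": [0,0,0],"rot": [0,0,0],"grip": 0},
  {"slide": [0,0,0],"rot": [0,0,0],"grip": 0},
  {"slide": [0,0,0],"rot": [0,0,0],"grip": 0},
  {"slide": [0,0,0],"rot": [0,0,0],"grip": 0},
])

```text
time: 9.45
ee_pos: [0.4268, -0.3796, 0.2176]
eef_rot: [0.717, 0.697, 0.0, 0.0]
ft_force: [-0.2, 0.6, -0.7]
width: 0.0117
grip_force: 15.0
```

Run:
```python
from fit import *
p=eyes.camera("wrist");save(p,"w3.png");st=sensors.read_state();print(st["time"],st["ee_pos"],st["eef_rot"],st["width"])
for n in("cap_center","holder"):print(n,[(np.round(d["bbox"]).astype(int).tolist(),round(d["conf"],2)) for d in eyes.look_for(n,p)])
a=cv2.imread('pics/w3.png');cv2.imwrite('pics/w3b.png',cv2.resize(a,(800,600)))
```

```text
9.5 [ 0.42678516 -0.37964167  0.21756957] [7.16578978e-01 6.97505962e-01 2.65587518e-05 2.30407133e-05] 0.012166577346502151
cap_center [([210, 180, 300, 276], 0.66), ([294, 14, 345, 82], 0.66)]
holder [([216, 132, 287, 182], 0.56)]
```

View pics/w3b.png

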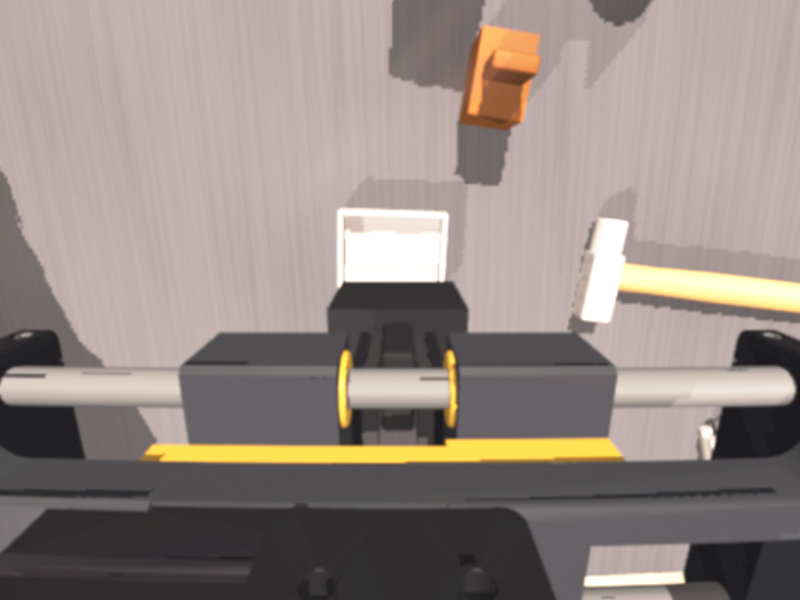

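The holder's far rim runs from (338,209) to (447,212), with the held cover at (397,300) in front of it.

Run:
```python
from fit import *
W=load("w3");q=lambda x,y:np.array([x,y])*.64-.2
a=atz(W,q(338,209),.025)[:2];b=atz(W,q(447,212),.025)[:2];d=(b-a);L=np.linalg.norm(d);u=d/L;n=np.array([u[1],-u[0]])
print(a,b,L,np.degrees(np.arctan2(d[1],d[0])),(a+b)/2+.036*n)
# held cap bottom/hood front top edge: expect z=tcp-.015+.0085
a=atz(W,q(344,283),.211);b=atz(W,q(455,283),.211);print(a,b,(a+b)/2,np.linalg.norm(a-b))
st=sensors.read_state();x,y=st["eef_rot"][:2];print("tool y ang",np.degrees(2*np.arctan2(y,x))-90)
```

```text
[ 0.37873992 -0.32971085] [ 0.46729665 -0.33464119] 0.08869386685618862 -3.1866181006999175 [ 0.42101711 -0.36812035]
[ 0.40506862 -0.3485807   0.211     ] [ 0.44979995 -0.34984482  0.211     ] [ 0.42743429 -0.34921276  0.211     ] 0.044749188520640165
tool y ang -1.5508220260015833
```

Call:
arm_command([
  {"slide": [-0.003,0.013,-0.01],"rot": [0,0,-0.7],"grip": 0},
  {"slide": [0,0,-0.025],"rot": [0,0,0],"grip": 0},
  {"slide": [0,0,-0.03],"rot": [0,0,0],"grip": 0},
  {"slide": [0,0,-0.03],"rot": [0,0,0],"grip": 0},
  {"slide": [0,0,-0.025],"rot": [0,0,0],"grip": 0},
  {"slide": [0,0,-0.015],"rot": [0,0,0],"grip": 0},
  {"slide": [0,0,-0.01],"rot": [0,0,0],"grip": 0},
  {"slide": [0,0,0],"rot": [0,0,0],"grip": 0},
])

```text
time: 10.6
ee_pos: [0.4237, -0.3667, 0.0725]
eef_rot: [0.721, 0.693, -0.0, -0.0]
ft_force: [0.4, 0.2, -0.4]
width: 0.0116
grip_force: 15.0
```

Call:
arm_command([
  {"slide": [0,0,-0.001],"rot": [0,0,0],"grip": 0},
  {"slide": [0,0,-0.001],"rot": [0,0,0],"grip": 0},
  {"slide": [0,0,-0.001],"rot": [0,0,0],"grip": 0},
  {"slide": [0,0,-0.001],"rot": [0,0,0],"grip": 0},
  {"slide": [0,0,-0.001],"rot": [0,0,0],"grip": 0},
  {"slide": [0,0,-0.001],"rot": [0,0,0],"grip": 0},
  {"slide": [0,0,0],"rot": [0,0,0],"grip": 0},
  {"slide": [0,0,0],"rot": [0,0,0],"grip": 0},
])

```text
time: 11.6
ee_pos: [0.4238, -0.3666, 0.0666]
eef_rot: [0.721, 0.693, 0.0, 0.0]
ft_force: [-0.5, -0.6, -0.8]
width: 0.0121
grip_force: 15.0
```

Call:
arm_command([
  {"slide": [0,0,-0.001],"rot": [0,0,0],"grip": 0},
  {"slide": [0,0,-0.001],"rot": [0,0,0],"grip": 0},
  {"slide": [0,0,-0.001],"rot": [0,0,0],"grip": 0},
  {"slide": [0,0,0],"rot": [0,0,0],"grip": 0},
  {"slide": [0,0,0],"rot": [0,0,0],"grip": 0},
  {"slide": [0,0,0],"rot": [0,0,0],"grip": 0},
  {"slide": [0,0,0],"rot": [0,0,0],"grip": 0},
  {"slide": [0,0,0],"rot": [0,0,0],"grip": 0},
])

```text
time: 12.6
ee_pos: [0.4238, -0.3666, 0.0636]
eef_rot: [0.721, 0.693, 0.0, 0.0]
ft_force: [-1.2, 0.4, -0.5]
width: 0.012
grip_force: 15.0
```

Call:
arm_command([
  {"slide": [0,0,-0.0005],"rot": [0,0,0],"grip": 0},
  {"slide": [0,0,-0.0005],"rot": [0,0,0],"grip": 0},
  {"slide": [0,0,-0.0005],"rot": [0,0,0],"grip": 0},
  {"slide": [0,0,-0.0005],"rot": [0,0,0],"grip": 0},
  {"slide": [0,0,0],"rot": [0,0,0],"grip": 0},
  {"slide": [0,0,0],"rot": [0,0,0],"grip": 0},
  {"slide": [0,0,0],"rot": [0,0,0],"grip": 0},
  {"slide": [0,0,0],"rot": [0,0,0],"grip": 0},
])

```text
time: 13.6
ee_pos: [0.4238, -0.3667, 0.0617]
eef_rot: [0.721, 0.693, 0.0, 0.0]
ft_force: [-0.2, 0.5, 2.5]
width: 0.0118
grip_force: 15.0
```

Contact felt. I'll open partly, then rise.

Call:
arm_command([
  {"slide": [0,0,0],"rot": [0,0,0],"grip": 0.2},
  {"slide": [0,0,0],"rot": [0,0,0],"grip": 0.4},
  {"slide": [0,0,0],"rot": [0,0,0],"grip": 0.5},
  {"slide": [0,0,0],"rot": [0,0,0],"grip": 0.5},
  {"slide": [0,0,0.005],"rot": [0,0,0],"grip": 0.5},
  {"slide": [0,0,0.015],"rot": [0,0,0],"grip": 0.5},
  {"slide": [0,0,0.03],"rot": [0,0,0],"grip": 0.5},
  {"slide": [0,0,0.04],"rot": [0,0,0],"grip": 0.5},
])

```text
time: 14.6
ee_pos: [0.4234, -0.3665, 0.1531]
eef_rot: [0.721, 0.693, -0.0, -0.0]
ft_force: [0.8, -0.0, 0.9]
width: 0.0434
grip_force: 0.0
```

Call:
arm_command([
  {"slide": [0,0,0.05],"rot": [0,0,0],"grip": 0.5},
  {"slide": [0,0,0.05],"rot": [0,0,0],"grip": 0.5},
  {"slide": [0,0,0.04],"rot": [0,0,0],"grip": 0.5},
  {"slide": [0.01,0.03,0.02],"rot": [0,0,0],"grip": 0.5},
  {"slide": [0.01,0.05,0],"rot": [0,0,0],"grip": 0.5},
  {"slide": [0.01,0.05,0],"rot": [0,0,0],"grip": 0.5},
  {"slide": [0.01,0.05,0],"rot": [0,0,0],"grip": 0.5},
  {"slide": [0.01,0.05,0],"rot": [0,0,0],"grip": 0.5},
])

```text
time: 15.6
ee_pos: [0.4737, -0.1355, 0.3128]
eef_rot: [0.721, 0.693, 0.001, 0.0]
ft_force: [0.8, -0.9, -0.1]
width: 0.0436
grip_force: 0.0
```

Run:
```python
from fit import *
st=sensors.read_state();print(st["time"],st["ee_pos"],st["eef_rot"],st["joint_positions"])
a=eyes.camera("scene");save(a,"s4.png");b=eyes.camera("top");save(b,"t4.png")
A=cv2.imread("pics/s4.png")[160:230,90:190];B=cv2.imread("pics/t4.png")[225:295,345:445]
cv2.imwrite("pics/c4.png",np.hstack([cv2.resize(i,(400,280),interpolation=cv2.INTER_CUBIC) for i in(A,B)]))
# mirror geometry
piv=w(v,(-.001,0,.085));piv2=piv
for bead in ((.6989,.1784),(.6993,.1774)):
    d=np.array(bead)-piv[:2];ang=np.arctan2(d[1],d[0]);back=v[2]-np.pi/2 # direction pivot->camera
    D=(ang-back+np.pi)%(2*np.pi)-np.pi; n=back+D/2
    h=piv[:2]-.075*np.array([np.cos(n),np.sin(n)]);th=D/2-np.radians(10)
    n0=back+np.radians(10);h0=piv[:2]-.075*np.array([np.cos(n0),np.sin(n0)])
    print("theta deg",np.degrees(th),"n",np.degrees(n),"h",h,"h0",h0,"pivot",piv,np.linalg.norm(d))
```

```text
15.6 [ 0.47367819 -0.13545871  0.31277199] [7.21081963e-01 6.92849082e-01 8.79570160e-04 4.22512489e-04] [-0.58357611 -0.04266117  0.75826278  1.68568512  0.02851446  1.48520349
  0.13191359]
theta deg 45.86509118684763 n -46.566698465038414 h [0.47507911 0.20465983] h0 [0.52982459 0.22512915] pivot [0.52664234 0.15019669 0.085     ] 0.1745512189310988
theta deg 45.692749555400674 n -46.739040096485375 h [0.47524317 0.20481468] h0 [0.52982459 0.22512915] pivot [0.52664234 0.15019669 0.085     ] 0.17478754971220267
```

View pics/c4.png

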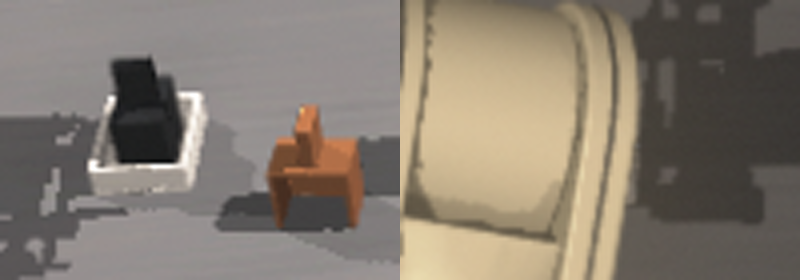

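The cover stands upright inside the tray in the scene view, left half (145,120). Now on to the mirror post.

Call:
arm_command([
  {"slide": [0.007,0.042,-0.006],"rot": [0,0,0],"grip": 0.5},
  {"slide": [0.007,0.042,-0.006],"rot": [0,0,0],"grip": 0.5},
  {"slide": [0.007,0.042,-0.006],"rot": [0,0,0],"grip": 0.5},
  {"slide": [0.007,0.042,-0.006],"rot": [0,0,0],"grip": 0.5},
  {"slide": [0.007,0.042,-0.006],"rot": [0,0,0],"grip": 0.5},
  {"slide": [0.007,0.042,-0.006],"rot": [0,0,0],"grip": 0.5},
  {"slide": [0.007,0.042,-0.006],"rot": [0,0,0],"grip": 0.5},
  {"slide": [0.007,0.042,-0.006],"rot": [0,0,0],"grip": 0.5},
])

```text
time: 16.7
ee_pos: [0.5303, 0.1999, 0.2645]
eef_rot: [0.721, 0.693, 0.001, 0.0]
ft_force: [1.3, 0.0, 0.8]
width: 0.0437
grip_force: 0.0
```

Call:
arm_command([
  {"slide": [0,0,0],"rot": [0,0,0],"grip": 0.6},
  {"slide": [0,0,0],"rot": [0,0,0],"grip": 0.7},
  {"slide": [0,0,0],"rot": [0,0,0],"grip": 0.7},
  {"slide": [0,0,0],"rot": [0,0,0],"grip": 0.7},
  {"slide": [0,0,0],"rot": [0,0,0],"grip": 0.7},
  {"slide": [0,0,0],"rot": [0,0,0],"grip": 0.7},
  {"slide": [0,0,0],"rot": [0,0,0],"grip": 0.7},
  {"slide": [0,0,0],"rot": [0,0,0],"grip": 0.7},
])

```text
time: 17.7
ee_pos: [0.5298, 0.1994, 0.2635]
eef_rot: [0.721, 0.693, -0.0, 0.0]
ft_force: [-1.0, -0.1, 1.0]
width: 0.0611
grip_force: 0.0
```

Run:
```python
from fit import *
p=eyes.camera("wrist");save(p,"w5.png");st=sensors.read_state();print(st["time"],st["ee_pos"],st["eef_rot"],st["joint_positions"])
for n in("handle","bead","mirror"):print(n,[(np.round(d["bbox"]).astype(int).tolist(),round(d["conf"],2)) for d in eyes.look_for(n,p)])
a=cv2.imread('pics/w5.png');cv2.imwrite('pics/w5b.png',cv2.resize(a,(800,600)))
for X in((.5298,.2251,.174),(.5266,.1502,.122),(.699,.178,.16)):print(proj(p,X)/.64)
```

```text
17.75 [0.52978075 0.19940118 0.26353522] [ 7.20818107e-01  6.93124271e-01 -1.00259627e-05  1.76965198e-05] [-0.86044146  0.18562145  0.48563578  1.58269024 -0.08756551  1.3950006
 -0.40573792]
handle [([222, 156, 285, 229], 0.85), ([310, 31, 354, 71], 0.6)]
bead [([329, 142, 434, 214], 0.92), ([418, 165, 511, 229], 0.65)]
mirror [([222, 150, 286, 225], 0.74)]
[397.2145044  258.46014573]
[397.00424338 344.66393494]
[657.49827749 315.75242573]
```

View pics/w5b.png

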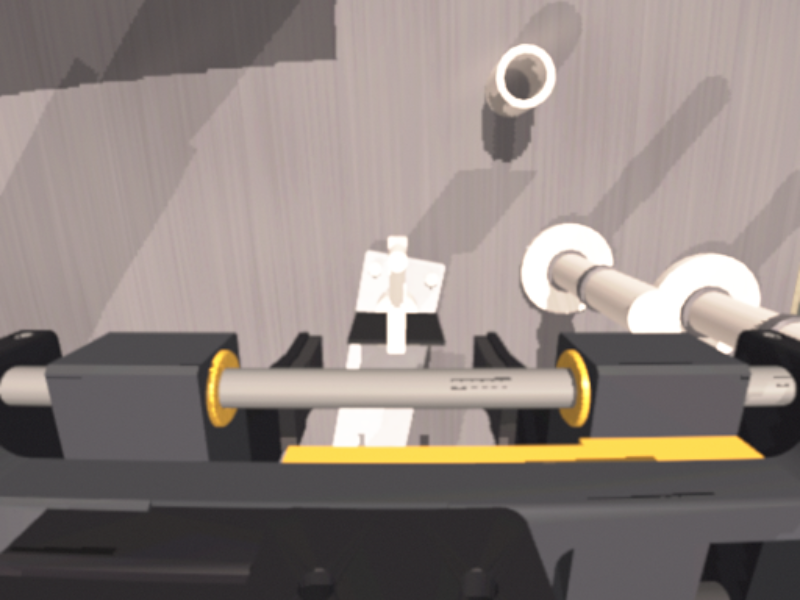

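The post top shows at (397,260), matching the prediction. The small pipe's foot is at (567,269) and its top at about (657,312).

Run:
```python
from fit import *
W=load("w5");q=lambda x,y:np.array([x,y])*.64-.2
print("post",atz(W,q(397,260),.174),"foot",atz(W,q(567,269),.008),"bead",atz(W,q(597,281),.085))
a=atz(W,q(364,251),.012);b=atz(W,q(446,263),.012);d=b-a;print("bar end",a,b,np.linalg.norm(d),np.degrees(np.arctan2(d[1],d[0])))
# bar left/right edges lower: 
a=atz(W,q(348,345),.012);b=atz(W,q(333,445),.012);d=a-b;print("left edge yaw",np.degrees(np.arctan2(d[1],d[0]))-90)
W=load("w1")
for c in(((359,60),(362,225)),((437,60),(433,225))):
  a=atz(W,q(*c[0]),.012);b=atz(W,q(*c[1]),.012);d=a-b;print("w1 edge yaw",np.degrees(np.arctan2(d[1],d[0]))-90)
```

```text
post [0.52945786 0.22437612 0.174     ] foot [0.69673726 0.17897515 0.008     ] bead [0.69175001 0.18464277 0.085     ]
bar end [0.49640828 0.20553812 0.012     ] [0.57578189 0.1905089  0.012     ] 0.08078395613291559 -10.721896966700015
left edge yaw -12.053191607756673
w1 edge yaw -12.819498926609896
w1 edge yaw -13.107698651739994
```

Call:
arm_command([
  {"slide": [0,0.025,0],"rot": [0,0,0],"grip": 0.7},
  {"slide": [0,0,-0.03],"rot": [0,0,0],"grip": 0.7},
  {"slide": [0,0,-0.03],"rot": [0,0,0],"grip": 0.7},
  {"slide": [0,0,-0.03],"rot": [0,0,0],"grip": 0.7},
  {"slide": [0,0,-0.02],"rot": [0,0,0],"grip": 0.7},
  {"slide": [0,0,-0.013],"rot": [0,0,0],"grip": 0.7},
  {"slide": [0,0,0],"rot": [0,0,0],"grip": 0.5},
  {"slide": [0,0,0],"rot": [0,0,0],"grip": 0},
], newtons=25)

```text
time: 18.9
ee_pos: [0.5303, 0.2249, 0.1414]
eef_rot: [0.721, 0.693, 0.001, 0.0]
ft_force: [-0.3, -0.3, 0.2]
width: 0.0479
grip_force: 0.0
```

Call:
arm_command([
  {"slide": [0,0,0],"rot": [0,0,0],"grip": 0},
  {"slide": [0,0,0],"rot": [0,0,0],"grip": 0},
  {"slide": [0,0,0],"rot": [0,0,0],"grip": 0},
  {"slide": [0,0,0],"rot": [0,0,0],"grip": 0},
  {"slide": [0,0,0],"rot": [0,0,0],"grip": 0},
  {"slide": [0,0,0],"rot": [0,0,0],"grip": 0},
  {"slide": [0,0,0],"rot": [0,0,0],"grip": 0},
  {"slide": [0,0,0],"rot": [0,0,0],"grip": 0},
])

```text
time: 19.9
ee_pos: [0.53, 0.2244, 0.1407]
eef_rot: [0.721, 0.693, 0.0, 0.0]
ft_force: [1.3, 0.5, 0.9]
width: 0.0111
grip_force: 25.0
```

Run:
```python
from h import *
st=sensors.read_state();e=st["ee_pos"];print(st["time"],e,st["ft_force"],st["width"],st["grip_force"])
p=np.array([.5266,.150])
prev=None
for k in range(17):
    a=np.radians(87.6+45.8*k/16);x=p+.075*np.array([np.cos(a),np.sin(a)])
    if prev is not None: print(k,np.round((x-prev)*1000,1))
    prev=x
```

```text
19.9 [0.52996234 0.22442832 0.1407042 ] [1.33436035 0.49635107 0.85010544] 0.0110675943978438 24.999971576035023
1 [-3.7  0.1]
2 [-3.7 -0.1]
3 [-3.7 -0.3]
4 [-3.7 -0.5]
5 [-3.7 -0.7]
6 [-3.6 -0.9]
7 [-3.6 -1. ]
8 [-3.5 -1.2]
9 [-3.5 -1.4]
10 [-3.4 -1.6]
11 [-3.3 -1.7]
12 [-3.2 -1.9]
13 [-3.1 -2.1]
14 [-3.  -2.2]
15 [-2.9 -2.4]
16 [-2.8 -2.5]
```

Call:
arm_command([
  {"slide": [-0.0037,0.0001,0],"rot": [0,0,2.86],"grip": 0},
  {"slide": [-0.0037,-0.0001,0],"rot": [0,0,2.86],"grip": 0},
  {"slide": [-0.0037,-0.0003,0],"rot": [0,0,2.86],"grip": 0},
  {"slide": [-0.0037,-0.0005,0],"rot": [0,0,2.86],"grip": 0},
  {"slide": [-0.0037,-0.0007,0],"rot": [0,0,2.86],"grip": 0},
  {"slide": [-0.0036,-0.0009,0],"rot": [0,0,2.86],"grip": 0},
  {"slide": [-0.0036,-0.001,0],"rot": [0,0,2.86],"grip": 0},
  {"slide": [-0.0035,-0.0012,0],"rot": [0,0,2.86],"grip": 0},
], newtons=30)

```text
time: 20.9
ee_pos: [0.5005, 0.22, 0.1407]
eef_rot: [0.568, 0.823, 0.0, 0.0]
ft_force: [1.9, 1.1, 0.1]
width: 0.0114
grip_force: 30.0
```

Call:
arm_command([
  {"slide": [-0.0035,-0.0014,0],"rot": [0,0,2.86],"grip": 0},
  {"slide": [-0.0034,-0.0016,0],"rot": [0,0,2.86],"grip": 0},
  {"slide": [-0.0033,-0.0017,0],"rot": [0,0,2.86],"grip": 0},
  {"slide": [-0.0032,-0.0019,0],"rot": [0,0,2.86],"grip": 0},
  {"slide": [-0.0031,-0.0021,0],"rot": [0,0,2.86],"grip": 0},
  {"slide": [-0.003,-0.0022,0],"rot": [0,0,2.86],"grip": 0},
  {"slide": [-0.0029,-0.0024,0],"rot": [0,0,2.86],"grip": 0},
  {"slide": [-0.0028,-0.0025,0],"rot": [0,0,2.86],"grip": 0},
])

```text
time: 21.9
ee_pos: [0.4751, 0.2048, 0.1407]
eef_rot: [0.394, 0.919, 0.001, -0.0]
ft_force: [0.8, 3.7, 0.5]
width: 0.0107
grip_force: 30.0
```

Call:
arm_command([
  {"slide": [0,0,0],"rot": [0,0,0],"grip": 0},
  {"slide": [0,0,0],"rot": [0,0,0],"grip": 0},
  {"slide": [0,0,0],"rot": [0,0,0],"grip": 0},
  {"slide": [0,0,0],"rot": [0,0,0],"grip": 0},
  {"slide": [0,0,0],"rot": [0,0,0],"grip": 0},
  {"slide": [0,0,0],"rot": [0,0,0],"grip": 0},
  {"slide": [0,0,0],"rot": [0,0,0],"grip": 0},
  {"slide": [0,0,0],"rot": [0,0,0],"grip": 0},
])

```text
time: 22.9
ee_pos: [0.4752, 0.2048, 0.1407]
eef_rot: [0.395, 0.919, 0.0, -0.0]
ft_force: [-2.4, 5.3, 1.9]
width: 0.0111
grip_force: 30.0
```

Run:
```python
from fit import *
st=sensors.read_state();e=st["ee_pos"];print(st["time"],e,st["eef_rot"],st["ft_force"],st["torque"],st["width"],st["grip_force"])
for n in("scene","wrist"):
  p=eyes.camera(n);save(p,n[0]+"6.png")
A=cv2.imread("pics/s6.png")[120:300,180:380];B=cv2.imread("pics/w6.png")
cv2.imwrite("pics/c6.png",np.hstack([cv2.resize(A,(400,360),interpolation=cv2.INTER_CUBIC),cv2.resize(B,(400,300))[:,:].copy() if 0 else cv2.copyMakeBorder(cv2.resize(B,(400,300)),0,60,0,0,cv2.BORDER_CONSTANT)]))
```

```text
22.9 [0.47518834 0.20476949 0.14068755] [ 3.94683139e-01  9.18817197e-01  3.21188051e-04 -2.73812254e-04] [-2.41595879  5.31801864  1.86328108] [ 1.06356082  0.38688221 -0.04880267] 0.011056386315798777 29.999964823946357
```

View pics/c6.png

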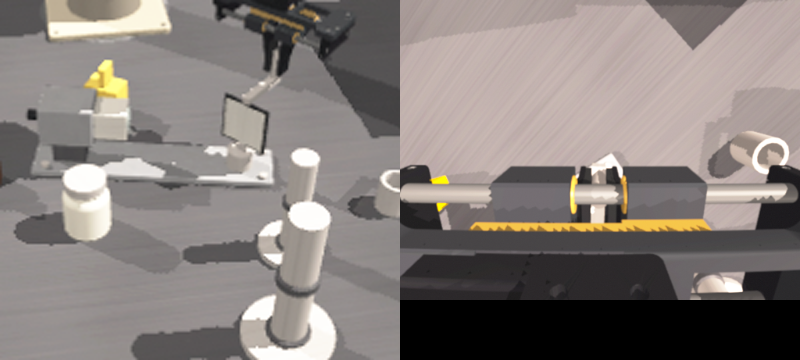

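Call:
arm_command([
  {"slide": [-0.0003,-0.0002,0],"rot": [0,0,0.2],"grip": 0},
  {"slide": [0,0,0],"rot": [0,0,0],"grip": 0},
  {"slide": [0,0,0],"rot": [0,0,0],"grip": 0},
  {"slide": [0,0,0],"rot": [0,0,0],"grip": 0},
  {"slide": [0,0,0],"rot": [0,0,0],"grip": 0},
  {"slide": [0,0,0],"rot": [0,0,0],"grip": 0},
  {"slide": [0,0,0],"rot": [0,0,0],"grip": 0},
  {"slide": [0,0,0],"rot": [0,0,0],"grip": 0},
])

```text
time: 24.0
ee_pos: [0.475, 0.2046, 0.1407]
eef_rot: [0.393, 0.919, 0.0, -0.0]
ft_force: [-1.0, 5.4, 1.8]
width: 0.0112
grip_force: 30.0
```

Run:
```python
from h import *
st=sensors.read_state();print(st["ee_pos"],st["ft_force"],st["grip_force"],st["width"])
print(order.close_job())
```

```text
[0.47498156 0.20457474 0.14069203] [-0.98300308  5.36277616  1.8359215 ] 29.999977578409016 0.011186406700472502
the job is handed in; nothing more can be done
None
```

I handed the job in at 24 s: the black cover stands upright in the tray, and the gripper is still holding the post at 30 N with the mirror turned about 46°, the angle I calculated to aim the camera at the small pipe's bead (probably within 1°, not seen through the mirror); the jar, offcut and hammer were left alone.

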